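# Sort the loose things off the packing bench

## Robot

A 6-joint arm with a two-finger parallel gripper is mounted at the origin on the work surface. World frame = base frame: x ahead of the robot, y to its left, z up, the work surface at z = 0. Lengths are in m, angles in rad, forces in N, time in s.
With the tool pointing down it reaches from about 0.25 to 0.775 m from the base axis. Payload 4 kg.
Tool frame: the origin (TCP) lies midway between the tips of the shut fingers; the grasp point (between the pads) lies 19 mm behind it; z points along the fingers, x is the direction in which the jaws open and shut, and the axes are right-handed (so a half turn about z gives the same grasp; the last joint's range is limited). The gripper opens to 94 mm and grips with 3 to 60 N. Pads are 16 mm wide; open, the fingers measure 119 mm over their backs; the gripper's body (75 mm by 177 mm) begins 78 mm behind the grasp point.
Start: joints at [-1.335, 0.087, 1.371, -0, 1.684, -0.103], TCP at [0.183, -0.519, 0.206] pointing down, gripper open.
Joint ranges: [-3.1, 3.1], [-0.76, 2.03], [0.27, 2.55], [-1.08, 4.22], [0.17, 2.65], [-2.57, 2.57]. Speed limits (rad/s): [2.79, 2.79, 3.14, 3.14, 3.14, 3.14].

## Interface

Orientations are given as [roll, pitch, yaw] about the fixed x, y, z axes, in that order (R = Rz(yaw) Ry(pitch) Rx(roll)).
In Python, from bench import robot, eyes, close_job gives the robot as it stands.
- The arm moves only by the shell command python3 -m jog 'ROWS'. ROWS is JSON, a list of rows, each a list of 3 entries, a list of its own where there are three numbers: the turn, a rotation vector about the tool's x, y, z in degrees, then the shift along the tool's x, y, z in mm, then the closure, from -1 (fully open) to 1 (shut). In form: [[[wx, wy, wz], [x, y, z], claw], ...]. A call has 1 to 5 rows; each row is the pose to reach, as a shift and turn from the pose commanded when the call began, along the tool's axes at that moment; what a row does not reach only later rows make up. A row lasts 1/10 s, in which the tool goes at most 50 mm and 8.59 degrees, less where a joint would pass 70% of its speed; a pose out of reach is approached as far as the arm can. A call with a gripper value outside its range is refused whole. The fingers move at their own pace and stop on an object; the grip force is fixed at half the most. Time passes only in rows, so rows that repeat a pose let the fingers close. It gives the time, the measured TCP pose, the force and the opening at its end, in the units of the state.
- robot.get_obs(): the state, without advancing time (a new reading comes with each control period).
- eyes.snapshot(name): name is "side" or "top" or "wrist"; returns (picture, depth): 384x512x3 uint8, red, green, blue; 384x512 float32, m along the optical axis (not along the pixel's ray), 0 where there is no reading.
- eyes.camera_params(name): a dict with "mtx" (3x3 intrinsics, pixels), "world_to_cam" (4x4, takes a point from world to camera coordinates). Camera axes: x right, y up, looking along -z (the intrinsics and any distortion apply to the point x, -y, -z); pixel columns grow to the right and rows downward; lengths in m; the calibration is good to about 2 mm. A picture is of the moment at which its call begins: read the wrist's pose just before it. camera_params takes no time and is no camera call; for the wrist camera it gives the pose at the moment of the call.
- close_job(): hands the job in, once; it reports no verdict.
The state is a dict: "time": time; "joint_positions": joint angles; "qvel": joint speeds; "joint_torque": joint torques, N m; "tool_pos": TCP position; "ee_rot": TCP orientation; "wrist_force": force on the tool from outside, world axes, zero at the start; "wrist_torque": the same for the moment, N m; "width": finger opening in m.
Only numpy, scipy, OpenCV 4.12 (cv2) and the standard library are available. Lean on these libraries where they do the work, as an engineer would, in place of code of your own. Each camera call takes 0.05 s, during which the arm holds its last target. There are 200 camera calls.

## Task

Sort what is lying loose on the packing bench into the trays: both loose tape rolls go in the blue tray, both small cartons in the purple tray and the orange cutter in the yellow tray. Everything must lie flat on its tray's floor the right way up (rolls with the hole upward, cartons lid up, cutter with its black thumb slide up), side by side and not stacked. Leave the glue pot and the tape dispenser where they stand.

Things in the scene. Friction and masses are not known exactly. Their poses are not given: they have to be found in the camera images.
- tape_tan: Tan-coloured tape roll on a cardboard core, lying flat with its hole upward: 60 mm outer diameter, 38 mm high, hole 36 mm, about 55 to 110 g. Origin: centre of its underside, z up along the hole. 
- tape_green: Green tape roll on a cardboard core, lying flat with its hole upward: 60 mm outer diameter, 38 mm high, hole 36 mm, about 55 to 110 g. Origin: centre of its underside, z up along the hole. 
- carton_purple: A sealed small brown carton, 72 (x) x 50 (y) x 40 mm high, about 85 to 170 g, lid up with a purple tape strip 18 mm wide along the middle of its top (along x). Origin: centre of its underside, z up.
- carton_white: A sealed small brown carton, 72 (x) x 50 (y) x 40 mm high, about 85 to 170 g, lid up with a white tape strip 18 mm wide along the middle of its top (along x). Origin: centre of its underside, z up.
- cutter: Orange carton cutter with blade retracted and a black end cap (+x end) and a black thumb slide on top, lying flat: 104 long (x) x 30 wide (y) x 18 mm high, about 50 to 100 g. Origin: centre of its underside, z up.
- tray_blue: Blue rectangular tray, fixed to the bench, 140 mm (its x) x 170 mm (its y) outside, walls 6 mm thick, their rim 14 mm above the bench, so 128 x 158 mm inside, floor 4 mm thick. Origin: centre of its underside, z up. For the two tape rolls.
- tray_purple: Purple rectangular tray, fixed to the bench, 140 mm (its x) x 170 mm (its y) outside, walls 6 mm thick, their rim 14 mm above the bench, so 128 x 158 mm inside, floor 4 mm thick. Origin: centre of its underside, z up. For the two cartons.
- tray_yellow: Yellow rectangular tray, fixed to the bench, 140 mm (its x) x 170 mm (its y) outside, walls 6 mm thick, their rim 14 mm above the bench, so 128 x 158 mm inside, floor 4 mm thick. Origin: centre of its underside, z up. For the cutter.
- glue_pot: Bystander, to be left alone: white pot with a red cap, 54 mm diameter, 64 mm high, loose. Origin: centre of its underside.
- dispenser: Bystander, to be left alone: black bench tape dispenser holding a white roll upright on edge, 130 (x) x 50 (y) x 81 mm high, loose. Its white roll is not one of the loose rolls. Origin: centre of its underside.
Not all that is in view belongs to the job. What is shaped like the tray_blue but turquoise is not meant. Leave any pink look-alike of the tape_tan alone.

How it is judged:
By the outcome, as a careful person would: the job done as asked, in the order asked, and still so for the second after the job is handed in, with the robot touching nothing.
It also fails if it takes over 120 s, if anything falls off the work surface, if the arm or the gripper's body presses on something with over 40 N, if the wrist force passes 120 N, or if a joint passes its speed limit or range.

## Working session

There is one attempt and no reset: what is moved stays moved. The work goes in short steps, Python scripts to look and compute and a shell command to move; the robot and the scene stay as the last step left them, time stands still between calls to the robot, and variables do not carry over. Pictures are saved under pics/ and viewed, about 12 in all and at most 16, crops included, and the job is handed in when it is done.

```bash
ls; mkdir -p pics; cat > h.py <<'E'
import numpy as np, cv2
from bench import robot, eyes
def snap(n,f):
    p=eyes.camera_params(n); im,d=eyes.snapshot(n)
    cv2.imwrite(f'pics/{f}.png',im[...,::-1]); np.savez(f'{f}.npz',im=im,d=d,K=p['mtx'],T=p['world_to_cam']); return im,d
def pt(f,u,v,z=None):
    "pixel -> world, by depth (z None) or on plane z"
    a=np.load(f+'.npz');K,T=a['K'],a['T'];Ti=np.linalg.inv(T)
    r=np.linalg.inv(K)@[u,v,1]; r=r*[1,-1,-1]
    if z is None: return (Ti@np.r_[r*a['d'][int(v),int(u)],1])[:3]
    w=Ti[:3,:3]@r;o=Ti[:3,3];return o+w*(z-o[2])/w[2]
def cloud(f):
    a=np.load(f+'.npz');K,T=a['K'],a['T'];Ti=np.linalg.inv(T);d=a['d']
    v,u=np.mgrid[:384,:512];r=np.stack([u,v,np.ones_like(u)],-1)@np.linalg.inv(K).T*[1,-1,-1]
    return (r*d[...,None])@Ti[:3,:3].T+Ti[:3,3], d>0
E
python3 - <<'E'
from h import *
for n in('top','side','wrist'):
    snap(n,n+'0'); p=eyes.camera_params(n);print(n,{k:v for k,v in p.items() if k not in('mtx','world_to_cam')},p['mtx'].round(1).tolist(),p['world_to_cam'].round(3).tolist())
print(robot.get_obs())
a=[cv2.imread(f'pics/{n}0.png') for n in('side','wrist')]
cv2.imwrite('pics/sw0.png',cv2.resize(np.vstack(a),(400,600)))
cv2.imwrite('pics/top0b.png',cv2.resize(cv2.imread('pics/top0.png'),(800,600),interpolation=cv2.INTER_CUBIC))
E
```

```text
pics
top {} [[448.8, 0.0, 253.0], [0.0, 448.8, 186.6], [0.0, 0.0, 1.0]] [[-0.085, -0.996, 0.002, 0.073], [0.972, -0.082, 0.222, -0.509], [-0.221, 0.02, 0.975, -1.312], [0.0, 0.0, 0.0, 1.0]]
side {} [[432.4, 0.0, 251.3], [0.0, 432.4, 192.0], [0.0, 0.0, 1.0]] [[-0.792, -0.61, 0.012, 0.432], [0.354, -0.442, 0.824, -0.203], [-0.498, 0.657, 0.566, -1.082], [0.0, 0.0, 0.0, 1.0]]
wrist {} [[306.3, 0.0, 256.3], [0.0, 306.3, 196.4], [0.0, 0.0, 1.0]] [[0.332, -0.943, -0.002, -0.549], [0.917, 0.324, -0.233, 0.023], [0.22, 0.076, 0.973, -0.39], [0.0, 0.0, 0.0, 1.0]]
{'time': 0.15, 'joint_positions': array([-1.33509667e+00,  8.77793048e-02,  1.37185105e+00, -1.27643363e-05,
        1.68359232e+00, -1.03117281e-01]), 'qvel': array([ 8.55938716e-05, -1.81797377e-03, -4.40309798e-03, -8.11223881e-04,
       -1.00209274e-03, -2.09777619e-04]), 'joint_torque': array([ 1.33132649e-03, -3.40642118e+01, -3.02793431e+01,  7.18597113e-02,
        3.05735331e-02, -1.14788895e-04]), 'tool_pos': array([ 0.18269262, -0.51834573,  0.20460472]), 'ee_rot': array([-3.14143749e+00,  1.62267786e-03, -1.23198068e+00]), 'wrist_force': array([ 0.01996019,  0.58483359, -0.95550947]), 'wrist_torque': array([-0.00654785,  0.03854992,  0.04904333]), 'width': 0.09398236952171383}
```

View pics/top0b.png

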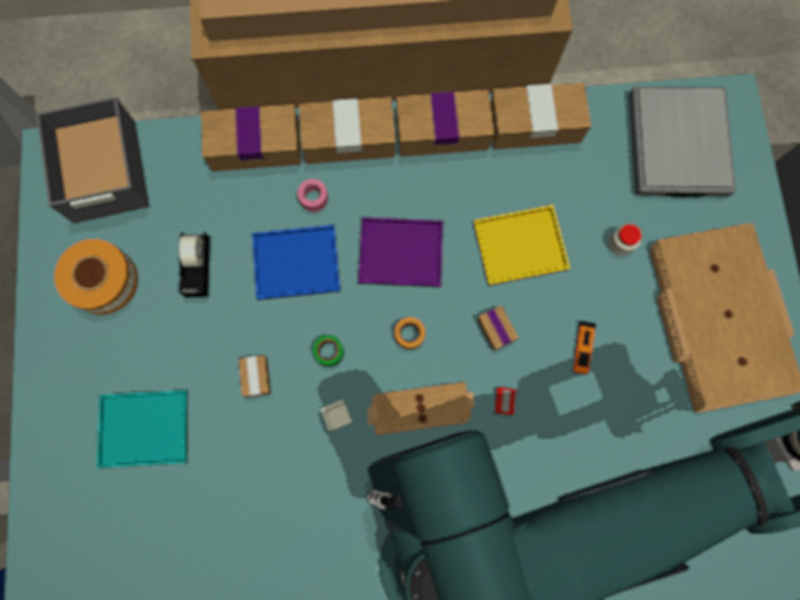

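View pics/side0.png

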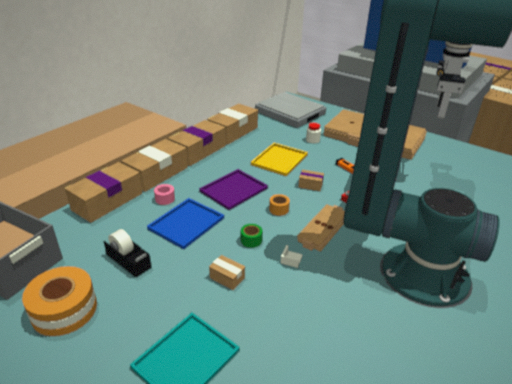

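The top view (800x600) shows the green roll at (328,350), tan roll (409,333), white carton (254,376), purple carton (497,328) and cutter (585,347). The trays are blue (297,262), purple (401,252) and yellow (521,245). The pink ring (312,195), turquoise tray and others are to be left alone. A wooden block (420,408), a small white thing (336,415) and a red thing (505,401) stand nearby.

```bash
cat > meas.py <<'E'
from h import *
S=dict(tan=(409,322),green=(328,339),white=(254,376),purple=(497,328),cutter=(585,347),tb=(297,262),tp=(401,252),ty=(521,245),glue=(628,238),disp=(194,264),block=(420,408),red=(505,401),wh=(336,415))
X,ok=cloud('top0');Y,ok2=cloud('side0')
def box(P): 
    (c,s,a)=cv2.minAreaRect((P*1000).astype(np.float32)); return np.round(c,1),np.round(s,1),round(a,1)
for n,(u,v) in S.items():
    s=pt('top0',u/1.5625,v/1.5625)
    R=.125 if n[0]=='t' and len(n)==2 else .075 if n!='block' else .1
    for nm,C,o in(('top',X,ok),('side',Y,ok2)):
        m=o&(np.hypot(C[...,0]-s[0],C[...,1]-s[1])<R)&(C[...,2]<.12)
        lo=.009 if len(n)==2 and n[0]=='t' else .010
        P=C[m&(C[...,2]>lo)]
        if len(P)<8: print(n,nm,len(P));continue
        zt=np.percentile(P[:,2],95)
        Q=P[P[:,2]>zt-.008]
        print(n,nm,len(P),'ztop',round(zt*1e3,1),'all',*box(P[:,:2]),'topface',*box(Q[:,:2]))
E
python3 meas.py
```

```text
tan top 227 ztop 42.1 all [434.9  11.2] [59.2 56.8] 44.3 topface [435.9  10.2] [58.1 56.9] 85.2
tan side 332 ztop 38.6 all [433.3  12.8] [58.6 60.5] 37.3 topface [432.9  11.9] [56.  60.3] 35.3
green top 230 ztop 41.7 all [411.2 177.2] [58.1 70.3] 30.0 topface [414.3 172.3] [55.3 58.2] 85.8
green side 406 ztop 38.5 all [413.2 172.1] [56.6 61.3] 39.5 topface [413.5 171.8] [56.2 60.7] 38.7
white top 451 ztop 44.1 all [378.5 294. ] [ 73.2 100.5] 4.8 topface [376.4 318.8] [73.2 50.7] 4.0
white side 743 ztop 41.5 all [376.  318.4] [74.6 53.6] 4.3 topface [376.2 318. ] [74.3 53.3] 3.6
purple top 427 ztop 43.7 all [ 431.5 -162.8] [73.1 51.5] 19.8 topface [ 431.6 -162.6] [73.  50.2] 19.4
purple side 366 ztop 41.2 all [ 429.8 -163.1] [72.3 59.6] 21.2 topface [ 430.5 -164.3] [72.3 56.5] 20.0
cutter top 323 ztop 21.3 all [ 380.6 -332.4] [ 30.8 104.9] 73.5 topface [ 380.6 -332.3] [ 30.  104.8] 73.7
cutter side 117 ztop 19.8 all [ 390.2 -333.9] [33.4 84.4] 71.0 topface [ 391.6 -334.3] [33.4 81.6] 71.0
tb top 458 ztop 35.3 all [629.9 207.4] [189.7 214.5] 1.7 topface [716.6 189.4] [38.4 10.8] 72.8
t
[... 800 characters left out ...]
4.7
disp side 1194 ztop 78.5 all [606.4 429.8] [ 52.  124.5] 87.5 topface [629.  428.2] [31.5 42.6] 87.4
block top 939 ztop 16.3 all [292.1   1. ] [194.3 108.6] 78.6 topface [292.1   1. ] [194.3 108.6] 78.6
block side 751 ztop 13.7 all [289.5   0.4] [ 74.8 195.9] 2.7 topface [289.5   0.4] [ 74.8 195.9] 2.7
red top 224 ztop 26.1 all [ 289.8 -137.4] [91.5 51. ] 85.0 topface [ 288.8 -163.1] [35.9 49.1] 78.7
red side 63 ztop 23.3 all [ 304.1 -132.2] [32.  96.3] 19.0 topface [ 304.1 -163.5] [35.8 20.7] 83.3
wh top 101 ztop 27.2 all [292.5 140.7] [ 50.2 100.8] 8.9 topface [294.9 178.7] [33.3 60.5] 60.7
wh side 150 ztop 24.6 all [291.6 141.9] [ 50.6 103. ] 9.0 topface [289.3 165.5] [44.8 49.3] 20.4
```

```bash
cat > go.py <<'E'
# python3 go.py x y z yaw : shift/turn from a commanded pose (last logged) to the target, tool down
import sys,numpy as np
def rel(c,t):
    a=np.radians(c[3]);d=np.array(t[:3])-c[:3]
    X=np.array([np.cos(a),np.sin(a),0]);Y=np.array([np.sin(a),-np.cos(a),0])
    return np.round([d@X,d@Y,-d[2]],1), round(-((t[3]-c[3]+180)%360-180),1)
def chain(c,ts):
    for t in ts:
        s,w=rel(c,t);n=max(np.linalg.norm(s)/50,abs(w)/8.59);print('to',t,'shift',s.tolist(),'wz',w,'rows>=',round(n,1));c=t
E
python3 - <<'E'
from h import *
X,ok=cloud('top0');Y,ok2=cloud('side0')
for f,C,o in(('top0',X,ok),('side0',Y,ok2)):
    im=np.load(f+'.npz')['im'];h=cv2.cvtColor(im,cv2.COLOR_RGB2HSV)
    for n,H,c in(('b',(105,125),(.61,.21)),('p',(130,155),(.609,.0127)),('y',(22,33),(.602,-.235))):
        m=(h[...,0]>=H[0])&(h[...,0]<=H[1])&(h[...,1]>120)&o&(np.hypot(C[...,0]-c[0],C[...,1]-c[1])<.13)
        P=C[m];print(f,n,m.sum(),cv2.minAreaRect((P[:,:2]*1000).astype(np.float32)),'floor z',np.median(P[:,2]).round(4))
from go import chain
chain([183,-519,206,-70.6],[[434.5,11,150,0],[434.5,11,10,0]])
E
```

```text
top0 b 2285 ((605.0166015625, 227.63137817382812), (141.90988159179688, 169.59466552734375), 1.4050853252410889) floor z 0.0039
top0 p 2088 ((607.4730834960938, 12.042556762695312), (163.68167114257812, 138.99905395507812), 82.67807006835938) floor z 0.0035
top0 y 2229 ((602.5545654296875, -237.827880859375), (140.84974670410156, 175.96287536621094), 6.675256729125977) floor z 0.0034
side0 b 2069 ((613.4199829101562, 221.15023803710938), (161.47413635253906, 188.00479125976562), 1.9760605096817017) floor z 0.0038
side0 p 1376 ((606.0809326171875, 14.68658447265625), (171.2041015625, 144.23068237304688), 82.25116729736328) floor z 0.0037
side0 y 1077 ((608.591796875, -234.46365356445312), (155.85067749023438, 177.06204223632812), 6.927321910858154) floor z 0.0038
to [434.5, 11, 150, 0] shift [-416.4, -413.3, 56.0] wz -70.6 rows>= 11.8
to [434.5, 11, 10, 0] shift [0.0, 0.0, 140.0] wz 0 rows>= 2.8
```

```bash
python3 - <<'E'
from go import chain
chain([183,-519,206,-70.6],[[245,-387,192,-52],[310,-250,178,-34.6],[372,-120,164,-17.3],[434.5,11,150,0]])
E
```

```text
to [245, -387, 192, -52] shift [-103.9, -102.3, 14.0] wz -18.6 rows>= 2.9
to [310, -250, 178, -34.6] shift [-67.9, -135.6, 14.0] wz -17.4 rows>= 3.0
to [372, -120, 164, -17.3] shift [-22.8, -142.2, 14.0] wz -17.3 rows>= 2.9
to [434.5, 11, 150, 0] shift [20.7, -143.7, 14.0] wz -17.3 rows>= 2.9
```

```bash
J="python3 -m jog"
python3 -m jog '[[[0,0,-6],[-34,-34,5],-1],[[0,0,-12.5],[-70,-68,10],-1],[[0,0,-18.6],[-103.9,-102.3,14],-1],[[0,0,-18.6],[-103.9,-102.3,14],-1]]'
python3 -m jog '[[[0,0,-6],[-23,-45,5],-1],[[0,0,-12],[-46,-91,10],-1],[[0,0,-17.4],[-67.9,-135.6,14],-1],[[0,0,-17.4],[-67.9,-135.6,14],-1]]'
python3 -m jog '[[[0,0,-6],[-7,-47,5],-1],[[0,0,-12],[-15,-95,10],-1],[[0,0,-17.3],[-22.8,-142.2,14],-1],[[0,0,-17.3],[-22.8,-142.2,14],-1]]'
python3 -m jog '[[[0,0,-6],[7,-48,5],-1],[[0,0,-12],[14,-96,10],-1],[[0,0,-17.3],[20.7,-143.7,14],-1],[[0,0,-17.3],[20.7,-143.7,14],-1],[[0,0,-17.3],[20.7,-143.7,14],-1]]'
python3 -c "
from h import *
snap('wrist','w1');T=eyes.camera_params('wrist')['world_to_cam'];print(np.linalg.inv(T)[:3,3])"
```

```text
time: 0.55
tool_pos: [0.2463, -0.3821, 0.1907]
ee_rot: [-3.139, 0.002, -0.901]
wrist_force: [-0.2, 0.0, 0.2]
width: 0.0943
time: 0.95
tool_pos: [0.3112, -0.246, 0.1771]
ee_rot: [-3.14, 0.0, -0.596]
wrist_force: [-0.2, -1.0, -0.3]
width: 0.0937
time: 1.35
tool_pos: [0.3731, -0.1162, 0.163]
ee_rot: [-3.14, 0.001, -0.294]
wrist_force: [0.4, -0.2, -0.0]
width: 0.0942
time: 1.85
tool_pos: [0.4346, 0.01, 0.1492]
ee_rot: [3.14, 0.001, -0.001]
wrist_force: [0.7, 0.1, 0.8]
width: 0.0941
[0.4352684  0.07735267 0.32883752]
```

View pics/w1.png

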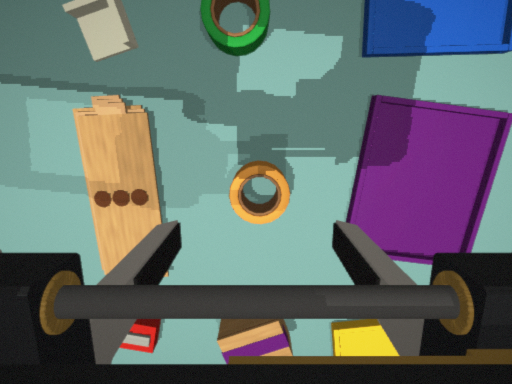

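The wrist view shows the tan roll at (260,192), with the purple tray right at (430,180) and the wooden block left. I'll cross-check positions from it.

```bash
cat > seen.py <<'E'
from h import *
def seen(f,c,R,lo,hi):
    C,o=cloud(f);P=C[o&(np.hypot(C[...,0]-c[0],C[...,1]-c[1])<R)&(C[...,2]>lo)&(C[...,2]<hi)]
    r=cv2.minAreaRect((P[:,:2]*1000).astype(np.float32));print(f,c,len(P),'z',np.percentile(P[:,2],[5,50,95]).round(4),np.round(r[0],1),np.round(r[1],1),round(r[2],1))
E
python3 - <<'E'
from seen import *
seen('w1',(.4345,.011),.05,.03,.06)
seen('w1',(.4345,.011),.2,-.01,.002)
seen('w1',(.608,.0128),.122,.0095,.03)
from go import chain
chain([434.5,11,150,0],[[434.5,11,10,0],[434.5,11,140,0],[605,189,150,1.5],[605,189,15,1.5],[605,189,120,1.5],[413.5,172,120,1.5],[413.5,172,10,1.5],[413.5,172,140,1.5],[605,266,150,1.5],[605,266,15,1.5]])
E
```

```text
w1 (0.4345, 0.011) 1893 z [0.0353 0.038  0.0392] [438.1   9.5] [58.8 58.8] 66.0
w1 (0.4345, 0.011) 59313 z [-0.0009  0.0003  0.0015] [423.7   4.9] [375.6 378.4] 89.6
w1 (0.608, 0.0128) 3299 z [0.0105 0.0141 0.0155] [611.1  11.5] [170.3 141.6] 82.6
to [434.5, 11, 10, 0] shift [0.0, 0.0, 140.0] wz 0 rows>= 2.8
to [434.5, 11, 140, 0] shift [0.0, 0.0, -130.0] wz 0 rows>= 2.6
to [605, 189, 150, 1.5] shift [170.5, -178.0, -10.0] wz -1.5 rows>= 4.9
to [605, 189, 15, 1.5] shift [0.0, 0.0, 135.0] wz -0.0 rows>= 2.7
to [605, 189, 120, 1.5] shift [0.0, 0.0, -105.0] wz -0.0 rows>= 2.1
to [413.5, 172, 120, 1.5] shift [-191.9, 12.0, -0.0] wz -0.0 rows>= 3.8
to [413.5, 172, 10, 1.5] shift [0.0, 0.0, 110.0] wz -0.0 rows>= 2.2
to [413.5, 172, 140, 1.5] shift [0.0, 0.0, -130.0] wz -0.0 rows>= 2.6
to [605, 266, 150, 1.5] shift [193.9, -89.0, -10.0] wz -0.0 rows>= 4.3
to [605, 266, 15, 1.5] shift [0.0, 0.0, 135.0] wz -0.0 rows>= 2.7
```

```bash
python3 -m jog '[[[0,0,0],[1.5,0,40],-1],[[0,0,0],[1.5,0,80],-1],[[0,0,0],[1.5,0,115],-1],[[0,0,0],[1.5,0,138],-1],[[0,0,0],[1.5,0,138],-1]]'
python3 -m jog '[[[0,0,0],[0,0,0],1],[[0,0,0],[0,0,0],1],[[0,0,0],[0,0,0],1],[[0,0,0],[0,0,0],1],[[0,0,0],[0,0,0],1]]'
python3 -m jog '[[[0,0,0],[0,0,0],1],[[0,0,0],[0,0,0],1],[[0,0,0],[0,0,0],1],[[0,0,0],[0,0,-10],1],[[0,0,0],[0,0,-30],1]]'
```

```text
time: 2.4
tool_pos: [0.4322, 0.009, 0.0082]
ee_rot: [3.141, 0.008, -0.005]
wrist_force: [-0.4, -0.6, -0.7]
width: 0.0943
time: 2.9
tool_pos: [0.4367, 0.0112, 0.0126]
ee_rot: [3.141, -0.003, 0.0]
wrist_force: [-0.6, -0.3, 2.3]
width: 0.0603
time: 3.4
tool_pos: [0.4334, 0.0117, 0.0399]
ee_rot: [-3.141, 0.006, 0.0]
wrist_force: [-0.2, -0.3, -0.8]
width: 0.0604
```

```bash
python3 -m jog '[[[0,0,0],[0,0,-40],1],[[0,0,0],[0,0,-80],1],[[0,0,0],[0,0,-105],1],[[0,0,0],[30,-30,-105],1],[[0,0,0],[60,-60,-105],1]]'
python3 -m jog '[[[0,0,0],[30,-32,0],1],[[0,0,0],[60,-65,0],1],[[0,0,-1.5],[90,-98,0],1],[[0,0,-1.5],[111,-119,0],1],[[0,0,-1.5],[111,-119,0],1]]'
python3 - <<'E'
from seen import *
snap('wrist','w2');seen('w2',(.607,.227),.13,.0095,.02)
seen('w2',(.4135,.172),.05,.03,.06)
E
```

```text
time: 3.9
tool_pos: [0.4967, 0.0717, 0.1484]
ee_rot: [3.142, -0.003, -0.002]
wrist_force: [0.9, -0.6, -1.4]
width: 0.0602
time: 4.4
tool_pos: [0.6075, 0.1932, 0.1444]
ee_rot: [-3.141, 0.003, 0.03]
wrist_force: [-0.2, -0.4, -1.7]
width: 0.0603
w2 (0.607, 0.227) 3586 z [0.0111 0.0141 0.0156] [636.1 228.4] [197.7 170.1] 1.8
w2 (0.4135, 0.172) 2208 z [0.0319 0.0377 0.039 ] [418.  172.1] [59.2 59.3] 83.2
```

View pics/w2.png

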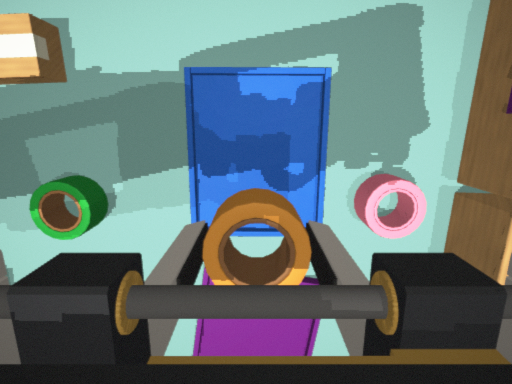

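Tan roll is held upright between the fingers at (257,235). The blue tray spans columns 187–330, centred under the jaws.

```bash
python3 -m jog '[[[0,0,0],[0,0,40],1],[[0,0,0],[0,0,80],1],[[0,0,0],[0,0,110],1],[[0,0,0],[0,0,122],1],[[0,0,0],[0,0,122],1]]'
python3 -m jog '[[[0,0,0],[0,0,4],1],[[0,0,0],[0,0,7],1],[[0,0,0],[0,0,7],1],[[0,0,0],[0,0,8],1],[[0,0,0],[0,0,8],1]]'
python3 -m jog '[[[0,0,0],[0,0,0],-0.62],[[0,0,0],[0,0,0],-0.62],[[0,0,0],[0,0,0],-0.62],[[0,0,0],[0,0,0],-0.62],[[0,0,0],[0,0,0],-0.62]]'
python3 -m jog '[[[0,0,0],[0,0,-20],-0.62],[[0,0,0],[0,0,-60],-0.62],[[0,0,0],[0,0,-100],-1],[[0,0,0],[0,0,-125],-1],[[0,0,0],[0,0,-125],-1]]'
python3 - <<'E'
from go import chain
chain([607,190,142,1.5],[[416,172,142,1.5],[416,172,12,1.5]])
E
```

```text
time: 4.95
tool_pos: [0.6045, 0.1892, 0.0223]
ee_rot: [3.14, 0.005, 0.026]
wrist_force: [0.9, -0.5, -0.7]
width: 0.0601
time: 5.45
tool_pos: [0.607, 0.1905, 0.0171]
ee_rot: [-3.142, -0.001, 0.026]
wrist_force: [0.2, 0.0, -0.8]
width: 0.0603
time: 5.95
tool_pos: [0.6067, 0.1903, 0.0165]
ee_rot: [3.142, -0.0, 0.026]
wrist_force: [0.1, 0.3, -0.5]
width: 0.0762
time: 6.45
tool_pos: [0.6095, 0.191, 0.1475]
ee_rot: [-3.14, -0.01, 0.026]
wrist_force: [0.9, 0.3, 1.0]
width: 0.0933
to [416, 172, 142, 1.5] shift [-191.4, 13.0, 0.0] wz -0.0 rows>= 3.8
to [416, 172, 12, 1.5] shift [0.0, 0.0, 130.0] wz -0.0 rows>= 2.6
```

```bash
python3 -m jog '[[[0,0,0],[-45,3,0],-1],[[0,0,0],[-90,6,0],-1],[[0,0,0],[-135,9,0],-1],[[0,0,0],[-175,12,0],-1],[[0,0,0],[-191.4,13,0],-1]]'
python3 -m jog '[[[0,0,0],[0,0,0],-1],[[0,0,0],[0,0,40],-1],[[0,0,0],[0,0,80],-1],[[0,0,0],[0,0,115],-1],[[0,0,0],[0,0,130],-1]]'
python3 -m jog '[[[0,0,0],[0,0,0],-1],[[0,0,0],[0,0,0],1],[[0,0,0],[0,0,0],1],[[0,0,0],[0,0,0],1],[[0,0,0],[0,0,0],1]]'
python3 -m jog '[[[0,0,0],[0,0,0],1],[[0,0,0],[0,0,0],1],[[0,0,0],[0,0,-10],1],[[0,0,0],[0,0,-40],1],[[0,0,0],[0,0,-80],1]]'
python3 - <<'E'
from go import chain
chain([416,172,92,1.5],[[416,172,147,1.5],[607,266,147,1.5],[607,266,16,1.5],[607,266,147,1.5]])
E
```

```text
time: 6.95
tool_pos: [0.4116, 0.1718, 0.1393]
ee_rot: [3.141, 0.004, 0.027]
wrist_force: [-0.9, 0.1, -0.9]
width: 0.0942
time: 7.45
tool_pos: [0.4132, 0.1713, 0.0065]
ee_rot: [3.139, 0.008, 0.026]
wrist_force: [-1.0, 0.2, 0.3]
width: 0.0938
time: 7.95
tool_pos: [0.4166, 0.1725, 0.0126]
ee_rot: [-3.141, -0.002, 0.026]
wrist_force: [-0.3, -0.2, -0.1]
width: 0.0655
time: 8.45
tool_pos: [0.4136, 0.1717, 0.0905]
ee_rot: [3.14, 0.006, 0.026]
wrist_force: [1.1, -0.0, -0.6]
width: 0.059
to [416, 172, 147, 1.5] shift [0.0, 0.0, -55.0] wz -0.0 rows>= 1.1
to [607, 266, 147, 1.5] shift [193.4, -89.0, 0.0] wz -0.0 rows>= 4.3
to [607, 266, 16, 1.5] shift [0.0, 0.0, 131.0] wz -0.0 rows>= 2.6
to [607, 266, 147, 1.5] shift [0.0, 0.0, -131.0] wz -0.0 rows>= 2.6
```

```bash
python3 -m jog '[[[0,0,0],[0,0,-40],1],[[0,0,0],[0,0,-55],1],[[0,0,0],[40,-18,-55],1],[[0,0,0],[80,-37,-55],1],[[0,0,0],[120,-55,-55],1]]'
python3 -m jog '[[[0,0,0],[40,-18,0],1],[[0,0,0],[73.4,-34,0],1],[[0,0,0],[73.4,-34,0],1],[[0,0,0],[73.4,-34,35],1],[[0,0,0],[73.4,-34,70],1]]'
python3 -m jog '[[[0,0,0],[0,0,35],1],[[0,0,0],[0,0,52],1],[[0,0,0],[0,0,56],1],[[0,0,0],[0,0,59],1],[[0,0,0],[0,0,60],1]]'
python3 -m jog '[[[0,0,0],[0,0,0],1],[[0,0,0],[0,0,0],-0.62],[[0,0,0],[0,0,0],-0.62],[[0,0,0],[0,0,0],-0.62],[[0,0,0],[0,0,0],-0.62]]'
python3 -m jog '[[[0,0,0],[0,0,-20],-0.62],[[0,0,0],[0,0,-60],-0.62],[[0,0,0],[0,0,-100],-1],[[0,0,0],[0,0,-125],-1],[[0,0,0],[0,0,-125],-1]]'
python3 - <<'E'
from go import chain
chain([607,266,142,1.5],[[431.5,-162.5,142,19.5],[431.5,-162.5,14,19.5]])
E
```

```text
time: 8.95
tool_pos: [0.5354, 0.2311, 0.1475]
ee_rot: [-3.141, -0.001, 0.026]
wrist_force: [0.4, -0.7, 0.4]
width: 0.0591
time: 9.45
tool_pos: [0.6073, 0.2665, 0.0776]
ee_rot: [-3.141, -0.003, 0.026]
wrist_force: [0.3, -0.4, -1.2]
width: 0.0587
time: 9.95
tool_pos: [0.6074, 0.2666, 0.0183]
ee_rot: [-3.141, -0.003, 0.026]
wrist_force: [-0.3, 0.3, -1.0]
width: 0.059
time: 10.45
tool_pos: [0.6068, 0.2664, 0.0168]
ee_rot: [-3.142, -0.001, 0.026]
wrist_force: [0.5, 0.1, -0.1]
width: 0.0762
time: 10.95
tool_pos: [0.6094, 0.2674, 0.1477]
ee_rot: [-3.138, -0.01, 0.026]
wrist_force: [-0.1, 0.5, 0.3]
width: 0.0935
to [431.5, -162.5, 142, 19.5] shift [-186.7, 423.8, -0.0] wz -18.0 rows>= 9.3
to [431.5, -162.5, 14, 19.5] shift [0.0, 0.0, 128.0] wz -0.0 rows>= 2.6
```

```bash
python3 - <<'E'
from seen import *
snap('wrist','w3')
seen('w3',(.376,.318),.06,.03,.06)
seen('w3',(.607,.19),.05,.03,.06);seen('w3',(.607,.266),.05,.03,.06)
from go import chain
chain([607,266,142,1.5],[[377,318.5,142,4],[377,318.5,12,4],[377,318.5,150,4],[500,180,150,0],[614.5,49,150,-7],[614.5,49,16.5,-7]])
E
```

```text
w3 (0.376, 0.318) 2800 z [0.0335 0.0401 0.0415] [393.2 318.7] [46.7 50.4] 3.8
w3 (0.607, 0.19) 1540 z [0.0322 0.0418 0.0432] [609.6 204.8] [69.5 59. ] 84.0
w3 (0.607, 0.266) 2134 z [0.0343 0.0419 0.0432] [612.4 257.7] [58.9 77.7] 23.6
to [377, 318.5, 142, 4] shift [-228.5, -58.5, -0.0] wz -2.5 rows>= 4.7
to [377, 318.5, 12, 4] shift [0.0, 0.0, 130.0] wz 0 rows>= 2.6
to [377, 318.5, 150, 4] shift [0.0, 0.0, -138.0] wz 0 rows>= 2.8
to [500, 180, 150, 0] shift [113.0, 146.7, -0.0] wz 4 rows>= 3.7
to [614.5, 49, 150, -7] shift [114.5, 131.0, -0.0] wz 7 rows>= 3.5
to [614.5, 49, 16.5, -7] shift [0.0, 0.0, 133.5] wz 0 rows>= 2.7
```

View pics/w3.png

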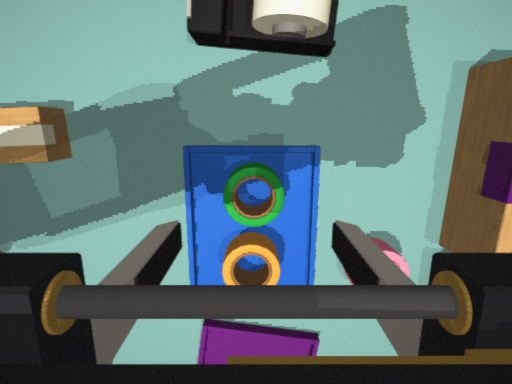

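Both rolls lie flat side by side in the blue tray (green at (253,195), tan at (250,268), tops at z≈42 mm). Next is the white carton.

```bash
python3 -m jog '[[[0,0,0],[-45,-12,0],-1],[[0,0,0],[-90,-24,0],-1],[[0,0,-1],[-135,-35,0],-1],[[0,0,-2],[-180,-46,0],-1],[[0,0,-2.5],[-226.5,-58.5,0],-1]]'
python3 -m jog '[[[0,0,0],[0,0,0],-1],[[0,0,0],[0,0,40],-1],[[0,0,0],[0,0,75],-1],[[0,0,0],[0,0,85],-1],[[0,0,0],[0,0,85],-1]]'
python3 -m jog '[[[0,0,0],[0,0,20],-1],[[0,0,0],[0,0,35],-1],[[0,0,0],[0,0,45],-1],[[0,0,0],[0,0,45],-1],[[0,0,0],[0,0,45],1]]'
python3 -m jog '[[[0,0,0],[0,0,0],1],[[0,0,0],[0,0,0],1],[[0,0,0],[0,0,0],1],[[0,0,0],[0,0,0],1],[[0,0,0],[0,0,-10],1]]'
python3 -m jog '[[[0,0,0],[0,0,-30],1],[[0,0,0],[0,0,-70],1],[[0,0,0],[0,0,-110],1],[[0,0,0],[0,0,-128],1],[[0,0,0],[0,0,-128],1]]'
python3 - <<'E'
from go import chain
chain([379,318.5,150,4],[[500,180,150,0],[614.5,49,150,-7],[614.5,49,16.5,-7]])
E
```

```text
time: 11.5
tool_pos: [0.3757, 0.3181, 0.1383]
ee_rot: [3.139, 0.004, 0.07]
wrist_force: [0.5, 1.2, 0.1]
width: 0.0939
time: 12.0
tool_pos: [0.3772, 0.3173, 0.0532]
ee_rot: [3.138, 0.006, 0.069]
wrist_force: [0.5, 0.4, -0.4]
width: 0.094
time: 12.5
tool_pos: [0.3796, 0.3192, 0.0124]
ee_rot: [-3.141, -0.001, 0.07]
wrist_force: [-0.8, 1.2, -0.2]
width: 0.0887
time: 13.0
tool_pos: [0.3776, 0.3181, 0.0204]
ee_rot: [3.14, 0.003, 0.07]
wrist_force: [-0.5, -0.1, -2.4]
width: 0.0716
time: 13.5
tool_pos: [0.3806, 0.3201, 0.1535]
ee_rot: [-3.138, -0.007, 0.07]
wrist_force: [-0.1, -0.5, -1.1]
width: 0.0719
to [500, 180, 150, 0] shift [111.0, 146.6, -0.0] wz 4 rows>= 3.7
to [614.5, 49, 150, -7] shift [114.5, 131.0, -0.0] wz 7 rows>= 3.5
to [614.5, 49, 16.5, -7] shift [0.0, 0.0, 133.5] wz 0 rows>= 2.7
```

```bash
python3 -m jog '[[[0,0,1],[28,37,0],1],[[0,0,2],[56,74,0],1],[[0,0,3],[84,110,0],1],[[0,0,4],[111,146.6,0],1]]'
python3 -m jog '[[[0,0,2],[32,37,0],1],[[0,0,4],[64,73,0],1],[[0,0,6],[92,105,0],1],[[0,0,7],[114.5,131,0],1],[[0,0,7],[114.5,131,0],1]]'
python3 -m jog '[[[0,0,0],[0,0,0],1],[[0,0,0],[0,0,20],1],[[0,0,0],[0,0,40],1],[[0,0,0],[0,0,50],1],[[0,0,0],[0,0,50],1]]'
python3 - <<'E'
from h import *
snap('wrist','w4')
E
```

```text
time: 13.9
tool_pos: [0.4995, 0.1788, 0.1471]
ee_rot: [3.141, 0.003, -0.0]
wrist_force: [1.0, 0.2, -1.3]
width: 0.0715
time: 14.4
tool_pos: [0.6151, 0.0452, 0.1459]
ee_rot: [3.139, 0.004, -0.127]
wrist_force: [-0.1, 0.9, -1.3]
width: 0.0717
time: 14.9
tool_pos: [0.6119, 0.0505, 0.0967]
ee_rot: [3.141, 0.005, -0.12]
wrist_force: [0.4, 0.2, -1.3]
width: 0.0718
```

View pics/w4.png

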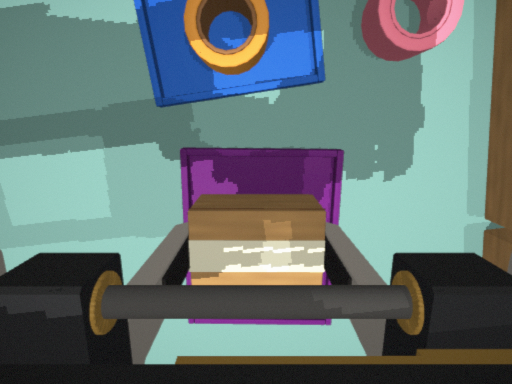

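Carton is square to the purple tray (tray far edge at columns 181–343, carton 189–325). I'll lower it.

```bash
python3 -m jog '[[[0,0,0],[0,0,30],1],[[0,0,0],[0,0,60],1],[[0,0,0],[0,0,75],1],[[0,0,0],[0,0,75],1],[[0,0,0],[0,0,80],1]]'
python3 -m jog '[[[0,0,0],[0,0,3],1],[[0,0,0],[0,0,3.5],1],[[0,0,0],[0,0,3.5],1],[[0,0,0],[0,0,3.5],-0.75],[[0,0,0],[0,0,3.5],-0.75]]'
python3 -m jog '[[[0,0,0],[0,0,0],-0.75],[[0,0,0],[0,0,0],-0.75],[[0,0,0],[0,0,-20],-0.75],[[0,0,0],[0,0,-50],-0.75],[[0,0,0],[0,0,-90],-1]]'
python3 - <<'E'
from go import chain
chain([614.5,49,106.5,-7],[[431.5,-162.5,130,19.5],[431.5,-162.5,12,19.5],[431.5,-162.5,130,19.5],[605.5,-24,130,-7],[605.5,-24,16.5,-7]])
E
```

```text
time: 15.45
tool_pos: [0.6158, 0.0496, 0.0215]
ee_rot: [-3.141, -0.004, -0.122]
wrist_force: [0.3, -0.8, -0.1]
width: 0.0717
time: 15.95
tool_pos: [0.6148, 0.0494, 0.0168]
ee_rot: [-3.141, -0.002, -0.122]
wrist_force: [0.1, 0.3, 0.6]
width: 0.0816
time: 16.45
tool_pos: [0.6125, 0.0494, 0.1045]
ee_rot: [3.141, 0.005, -0.122]
wrist_force: [0.5, 0.5, -0.5]
width: 0.0871
to [431.5, -162.5, 130, 19.5] shift [-155.9, 232.2, -23.5] wz -26.5 rows>= 5.6
to [431.5, -162.5, 12, 19.5] shift [0.0, 0.0, 118.0] wz -0.0 rows>= 2.4
to [431.5, -162.5, 130, 19.5] shift [0.0, 0.0, -118.0] wz -0.0 rows>= 2.4
to [605.5, -24, 130, -7] shift [210.3, -72.5, -0.0] wz 26.5 rows>= 4.4
to [605.5, -24, 16.5, -7] shift [0.0, 0.0, 113.5] wz 0 rows>= 2.3
```

```bash
python3 - <<'E'
from go import chain
chain([614.5,49,106.5,-7],[[525,-55,130,6],[432.5,-163,130,19.5]])
E
```

```text
to [525, -55, 130, 6] shift [-76.2, 114.1, -23.5] wz -13 rows>= 2.8
to [432.5, -163, 130, 19.5] shift [-103.3, 97.7, -0.0] wz -13.5 rows>= 2.8
```

```bash
python3 -m jog '[[[0,0,-4],[-15,23,-20],-1],[[0,0,-8],[-40,60,-23.5],-1],[[0,0,-13],[-64,95,-23.5],-1],[[0,0,-13],[-76.2,114.1,-23.5],-1]]'
python3 -m jog '[[[0,0,-4],[-32,30,0],-1],[[0,0,-8],[-64,60,0],-1],[[0,0,-13.5],[-92,87,0],-1],[[0,0,-13.5],[-103.3,97.7,0],-1],[[0,0,-13.5],[-103.3,97.7,0],-1]]'
python3 -m jog '[[[0,0,0],[0,0,0],-1],[[0,0,0],[0,0,0],-1]]'
python3 - <<'E'
from seen import *
snap('wrist','w5');seen('w5',(.432,-.163),.06,.03,.06)
seen('w5',(.6145,.049),.05,.03,.06)
E
```

```text
time: 16.85
tool_pos: [0.5231, -0.0564, 0.1302]
ee_rot: [3.14, -0.0, 0.105]
wrist_force: [-0.3, -0.4, -0.0]
width: 0.0939
time: 17.35
tool_pos: [0.4311, -0.1639, 0.1298]
ee_rot: [3.141, -0.0, 0.337]
wrist_force: [0.6, 0.3, 0.6]
width: 0.094
time: 17.55
tool_pos: [0.4329, -0.1618, 0.1296]
ee_rot: [-3.142, -0.001, 0.342]
wrist_force: [-0.7, -0.2, -0.4]
width: 0.0938
w5 (0.432, -0.163) 4363 z [0.039  0.0404 0.0417] [ 433.4 -164.5] [73.  50.6] 20.5
w5 (0.6145, 0.049) 406 z [0.0306 0.0358 0.0444] [580.9  34.7] [15.1 31.7] 30.9
```

View pics/w5.png

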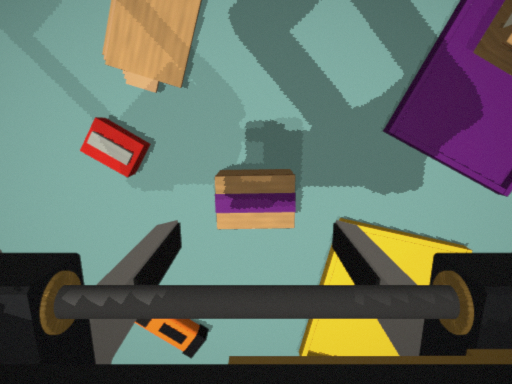

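The purple carton is centred at (255,200) and square between the jaws; the wrist measurement agrees within 2 mm. I'll grasp it.

```bash
python3 -m jog '[[[0,0,0],[0,1,40],-1],[[0,0,0],[0,1,75],-1],[[0,0,0],[0,1,100],-1],[[0,0,0],[0,1,118],-1],[[0,0,0],[0,1,118],-1]]'
python3 -m jog '[[[0,0,0],[0,0,0],1],[[0,0,0],[0,0,0],1],[[0,0,0],[0,0,0],1],[[0,0,0],[0,0,0],1],[[0,0,0],[0,0,0],1]]'
python3 -m jog '[[[0,0,0],[0,0,-10],1],[[0,0,0],[0,0,-40],1],[[0,0,0],[0,0,-80],1],[[0,0,0],[0,0,-118],1],[[0,0,0],[0,0,-118],1]]'
python3 - <<'E'
from go import chain
chain([432.8,-163.9,130,19.5],[[520,-94,130,6],[606.5,-24.5,130,-7],[606.5,-24.5,16.5,-7]])
E
```

```text
time: 18.1
tool_pos: [0.4306, -0.1614, 0.0083]
ee_rot: [-3.136, 0.005, 0.342]
wrist_force: [0.1, 0.3, -0.9]
width: 0.0936
time: 18.6
tool_pos: [0.4334, -0.164, 0.013]
ee_rot: [3.14, -0.002, 0.341]
wrist_force: [-1.1, 1.3, 6.3]
width: 0.0719
time: 19.1
tool_pos: [0.4359, -0.1652, 0.136]
ee_rot: [3.133, -0.009, 0.34]
wrist_force: [1.7, 0.1, -0.6]
width: 0.0717
to [520, -94, 130, 6] shift [105.5, -36.8, -0.0] wz 13.5 rows>= 2.2
to [606.5, -24.5, 130, -7] shift [93.3, -60.1, -0.0] wz 13 rows>= 2.2
to [606.5, -24.5, 16.5, -7] shift [0.0, 0.0, 113.5] wz 0 rows>= 2.3
```

```bash
python3 -m jog '[[[0,0,4],[35,-12,0],1],[[0,0,9],[70,-24,0],1],[[0,0,13.5],[105.5,-36.8,0],1]]'
python3 -m jog '[[[0,0,4],[31,-20,0],1],[[0,0,9],[62,-40,0],1],[[0,0,13],[93.3,-60.1,0],1],[[0,0,13],[93.3,-60.1,0],1],[[0,0,13],[93.3,-60.1,0],1]]'
python3 -m jog '[[[0,0,0],[0,0,0],1],[[0,0,0],[0,0,20],1],[[0,0,0],[0,0,30],1],[[0,0,0],[0,0,30],1]]'
python3 - <<'E'
from seen import *
snap('wrist','w6');seen('w6',(.6145,.049),.03,.03,.06)
E
```

```text
time: 19.4
tool_pos: [0.5196, -0.0928, 0.1282]
ee_rot: [-3.141, 0.002, 0.1]
wrist_force: [-0.1, -0.2, -1.3]
width: 0.0717
time: 19.9
tool_pos: [0.6053, -0.0235, 0.1274]
ee_rot: [3.141, 0.004, -0.12]
wrist_force: [-0.3, 0.6, -0.7]
width: 0.0718
time: 20.3
tool_pos: [0.6039, -0.0246, 0.0971]
ee_rot: [3.141, 0.005, -0.123]
wrist_force: [-0.1, -0.5, -1.7]
width: 0.072
w6 (0.6145, 0.049) 5013 z [0.0432 0.0445 0.0457] [614.2  48.2] [50.2 59.3] 83.3
```

View pics/w6.png

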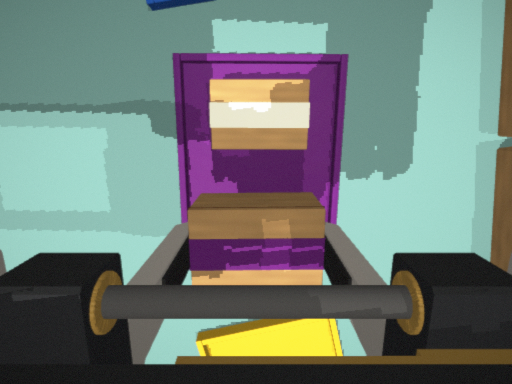

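White carton is in the tray at (259,115), lid up and top at 44 mm. The purple carton is in line with it and clear of it. I'll lower it.

```bash
python3 -m jog '[[[0,0,0],[0,0,30],1],[[0,0,0],[0,0,60],1],[[0,0,0],[0,0,75],1],[[0,0,0],[0,0,75],1],[[0,0,0],[0,0,80],1]]'
python3 -m jog '[[[0,0,0],[0,0,3],1],[[0,0,0],[0,0,3.5],1],[[0,0,0],[0,0,3.5],1],[[0,0,0],[0,0,3.5],-0.75],[[0,0,0],[0,0,3.5],-0.75]]'
python3 -m jog '[[[0,0,0],[0,0,0],-0.75],[[0,0,0],[0,0,0],-0.75],[[0,0,0],[0,0,-20],-0.75],[[0,0,0],[0,0,-50],-0.75],[[0,0,0],[0,0,-90],-1]]'
python3 - <<'E'
from go import chain
# cutter axis at 73.7deg -> jaw -16.3 ; tray yaw 6.6
chain([606.5,-24.5,106.5,-7],[[495,-180,120,-12],[381,-332.5,120,-16.3],[381,-332.5,4,-16.3],[381,-332.5,120,-16.3],[603,-235.5,120,6.6],[603,-235.5,8.5,6.6]])
E
```

```text
time: 20.85
tool_pos: [0.6076, -0.0243, 0.0213]
ee_rot: [3.142, -0.003, -0.122]
wrist_force: [-0.1, 0.0, -1.3]
width: 0.0721
time: 21.35
tool_pos: [0.6067, -0.0241, 0.0168]
ee_rot: [3.141, -0.002, -0.122]
wrist_force: [-0.0, -0.7, 0.3]
width: 0.0816
time: 21.85
tool_pos: [0.6045, -0.0238, 0.1045]
ee_rot: [3.142, 0.005, -0.122]
wrist_force: [0.4, -0.4, 0.0]
width: 0.0874
to [495, -180, 120, -12] shift [-91.7, 167.9, -13.5] wz 5 rows>= 3.8
to [381, -332.5, 120, -16.3] shift [-79.8, 172.9, -0.0] wz 4.3 rows>= 3.8
to [381, -332.5, 4, -16.3] shift [0.0, 0.0, 116.0] wz -0.0 rows>= 2.3
to [381, -332.5, 120, -16.3] shift [0.0, 0.0, -116.0] wz -0.0 rows>= 2.3
to [603, -235.5, 120, 6.6] shift [185.9, -155.4, -0.0] wz -22.9 rows>= 4.8
to [603, -235.5, 8.5, 6.6] shift [0.0, 0.0, 111.5] wz -0.0 rows>= 2.2
```

```bash
python3 -m jog '[[[0,0,0],[-10,18,-13.5],-1],[[0,0,2],[-35,62,-13.5],-1],[[0,0,4],[-60,106,-13.5],-1],[[0,0,5],[-82,150,-13.5],-1],[[0,0,5],[-91.7,167.9,-13.5],-1]]'
python3 -m jog '[[[0,0,1],[-20,43,0],-1],[[0,0,2],[-40,87,0],-1],[[0,0,3],[-60,130,0],-1],[[0,0,4.3],[-79.8,172.9,0],-1],[[0,0,4.3],[-79.8,172.9,0],-1]]'
python3 -m jog '[[[0,0,0],[0,0,0],-1],[[0,0,0],[0,0,0],-1]]'
python3 - <<'E'
from seen import *
snap('wrist','w7');seen('w7',(.381,-.3325),.07,.01,.04)
E
```

```text
time: 22.35
tool_pos: [0.4925, -0.1824, 0.1197]
ee_rot: [3.14, 0.0, -0.213]
wrist_force: [-0.5, 0.2, -0.1]
width: 0.0939
time: 22.85
tool_pos: [0.3775, -0.3362, 0.1197]
ee_rot: [3.139, 0.0, -0.292]
wrist_force: [0.1, 1.0, -0.3]
width: 0.0936
time: 23.05
tool_pos: [0.3814, -0.3313, 0.1195]
ee_rot: [-3.141, -0.0, -0.283]
wrist_force: [0.5, -0.3, 0.1]
width: 0.0944
w7 (0.381, -0.3325) 3400 z [0.0155 0.0183 0.0197] [ 382.5 -334.2] [ 30.6 104.2] 73.6
```

View pics/w7.png

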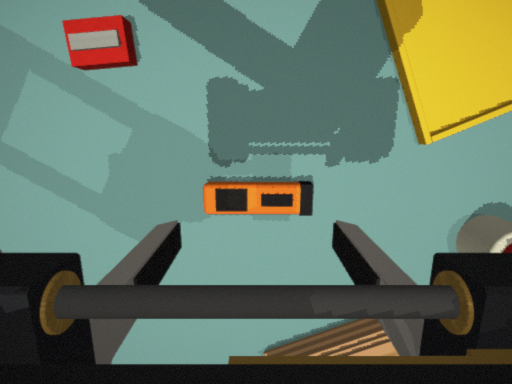

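The cutter's long axis lies along the jaw direction (columns 204–313, black cap right), so I misread the box angle. I need a 90° turn before grasping.

```bash
python3 -m jog '[[[0,0,-8],[1,1,0],-1],[[0,0,-16],[1,1,0],-1],[[0,0,-24],[1,1,0],-1],[[0,0,-32],[1,1,0],-1],[[0,0,-40],[1,1,0],-1]]'
python3 -m jog '[[[0,0,-8],[0,0,0],-1],[[0,0,-16],[0,0,0],-1],[[0,0,-24],[0,0,0],-1],[[0,0,-32],[0,0,0],-1],[[0,0,-40],[0,0,0],-1]]'
python3 -m jog '[[[0,0,-8],[0,0,0],-1],[[0,0,-10],[0,0,0],-1],[[0,0,-10],[0,0,30],-1],[[0,0,-10],[0,0,60],-1],[[0,0,-10],[0,0,70],-1]]'
python3 -m jog '[[[0,0,0],[0,0,0],-1],[[0,0,0],[0,0,20],-1],[[0,0,0],[0,0,35],-1],[[0,0,0],[0,0,40],-1],[[0,0,0],[0,0,40],-1]]'
```

```text
time: 23.6
tool_pos: [0.3826, -0.3318, 0.1195]
ee_rot: [-3.141, -0.0, 0.423]
wrist_force: [0.8, 1.3, 0.5]
width: 0.0939
time: 24.1
tool_pos: [0.3827, -0.3318, 0.1195]
ee_rot: [3.142, -0.0, 1.121]
wrist_force: [-0.1, 0.3, 0.6]
width: 0.0943
time: 24.6
tool_pos: [0.3809, -0.3302, 0.0463]
ee_rot: [-3.137, -0.003, 1.289]
wrist_force: [-0.5, 0.3, -0.2]
width: 0.094
time: 25.1
tool_pos: [0.3819, -0.3334, 0.0101]
ee_rot: [3.141, 0.0, 1.287]
wrist_force: [-0.6, 0.0, -0.0]
width: 0.094
```

```bash
python3 -m jog '[[[0,0,0],[0,0,3],-1],[[0,0,0],[0,0,6],-1],[[0,0,0],[0,0,6],-1],[[0,0,0],[0,0,6],1],[[0,0,0],[0,0,6],1]]'
python3 -m jog '[[[0,0,0],[0,0,0],1],[[0,0,0],[0,0,0],1],[[0,0,0],[0,0,0],1],[[0,0,0],[0,0,0],1],[[0,0,0],[0,0,0],1]]'
python3 -m jog '[[[0,0,0],[0,0,0],1],[[0,0,0],[0,0,0],1],[[0,0,0],[0,0,-10],1],[[0,0,0],[0,0,-40],1],[[0,0,0],[0,0,-80],1]]'
python3 -m jog '[[[0,0,0],[0,0,-36],1],[[0,0,0],[0,0,-36],1]]'
python3 - <<'E'
from h import *
snap('wrist','w8')
from go import chain
chain([382.2,-332.5,120,73.7],[[455,-300,120,51.2],[530,-268,120,28.7],[604,-235.5,120,6.6],[604,-235.5,8.5,6.6]])
E
```

```text
time: 25.6
tool_pos: [0.3815, -0.3335, 0.0038]
ee_rot: [3.141, 0.0, 1.286]
wrist_force: [0.0, 0.9, 0.4]
width: 0.0814
time: 26.1
tool_pos: [0.3814, -0.3333, 0.0035]
ee_rot: [3.142, 0.0, 1.287]
wrist_force: [0.0, 0.2, -0.3]
width: 0.0413
time: 26.6
tool_pos: [0.3801, -0.3319, 0.0826]
ee_rot: [-3.137, -0.003, 1.286]
wrist_force: [0.4, -0.2, -0.6]
width: 0.0296
time: 26.8
tool_pos: [0.3842, -0.3363, 0.1268]
ee_rot: [3.13, 0.007, 1.287]
wrist_force: [0.8, -0.8, 0.5]
width: 0.0297
to [455, -300, 120, 51.2] shift [51.6, 60.8, -0.0] wz 22.5 rows>= 2.6
to [530, -268, 120, 28.7] shift [71.9, 38.4, 0.0] wz 22.5 rows>= 2.6
to [604, -235.5, 120, 6.6] shift [80.5, 7.0, -0.0] wz 22.1 rows>= 2.6
to [604, -235.5, 8.5, 6.6] shift [0.0, 0.0, 111.5] wz -0.0 rows>= 2.2
```

View pics/w8.png

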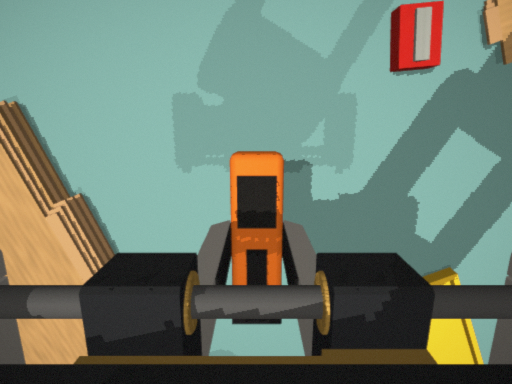

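The cutter is held level, slide up, at (257,230). Next I carry it to the yellow tray.

```bash
python3 -m jog '[[[0,0,8],[17,20,0],1],[[0,0,15],[34,40,0],1],[[0,0,22.5],[51.6,60.8,0],1]]'
python3 -m jog '[[[0,0,8],[24,13,0],1],[[0,0,15],[48,26,0],1],[[0,0,22.5],[71.9,38.4,0],1]]'
python3 -m jog '[[[0,0,8],[27,2,0],1],[[0,0,15],[54,5,0],1],[[0,0,22.1],[80.5,7,0],1],[[0,0,22.1],[80.5,7,0],1]]'
python3 -m jog '[[[0,0,0],[0,0,0],1],[[0,0,0],[0,0,30],1],[[0,0,0],[0,0,55],1],[[0,0,0],[0,0,60],1],[[0,0,0],[0,0,60],1]]'
python3 - <<'E'
from h import *
snap('wrist','w9')
E
```

```text
time: 27.15
tool_pos: [0.4539, -0.2999, 0.1179]
ee_rot: [-3.139, 0.0, 0.888]
wrist_force: [0.4, 0.5, -0.9]
width: 0.0299
time: 27.45
tool_pos: [0.5292, -0.2677, 0.1174]
ee_rot: [-3.138, 0.002, 0.496]
wrist_force: [1.0, 0.0, -0.4]
width: 0.0299
time: 27.85
tool_pos: [0.6045, -0.234, 0.1169]
ee_rot: [-3.139, 0.002, 0.117]
wrist_force: [-0.3, 0.2, -1.1]
width: 0.0294
time: 28.35
tool_pos: [0.6014, -0.2364, 0.058]
ee_rot: [-3.14, 0.003, 0.115]
wrist_force: [0.9, -0.5, 0.3]
width: 0.0298
```

View pics/w9.png

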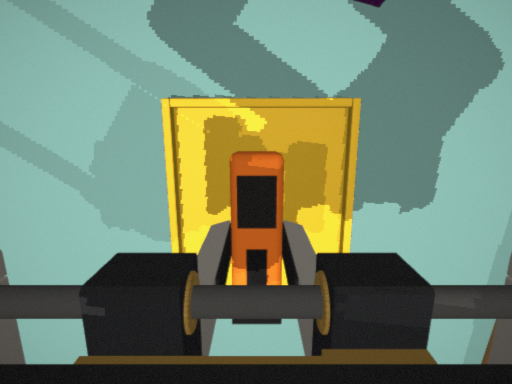

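Cutter is centred over and aligned with the yellow tray (162–360). I'll lower and release.

```bash
python3 -m jog '[[[0,0,0],[0,0,25],1],[[0,0,0],[0,0,40],1],[[0,0,0],[0,0,44],1],[[0,0,0],[0,0,44],1],[[0,0,0],[0,0,48],1]]'
python3 -m jog '[[[0,0,0],[0,0,3],1],[[0,0,0],[0,0,3.5],1],[[0,0,0],[0,0,3.5],1],[[0,0,0],[0,0,3.5],-0.1],[[0,0,0],[0,0,3.5],-0.1]]'
python3 -m jog '[[[0,0,0],[0,0,0],-0.1],[[0,0,0],[0,0,0],-0.1],[[0,0,0],[0,0,-15],-0.1],[[0,0,0],[0,0,-50],-0.1],[[0,0,0],[0,0,-90],-0.1]]'
python3 -m jog '[[[0,0,0],[0,0,-40],-1],[[0,0,0],[0,0,-60],-1],[[0,0,0],[-40,20,-60],-1],[[0,0,0],[-80,40,-60],-1],[[0,0,0],[-120,60,-60],-1]]'
python3 -m jog '[[[0,0,0],[-40,20,0],-1],[[0,0,0],[-80,40,0],-1],[[0,0,0],[-120,60,0],-1],[[0,0,0],[-120,60,0],-1],[[0,0,0],[-120,60,0],-1]]'
cp meas.py m2.py; python3 - <<'E'
from seen import *
snap('top','t2');snap('side','s2')
for n,c,R,lo in(('tan',(.607,.19),.037,.03),('green',(.607,.266),.037,.03),('white',(.6145,.049),.047,.033),('purple',(.6065,-.0245),.047,.033),('cutter',(.604,-.2355),.058,.017),('glue',(.589,-.441),.04,.05),('disp',(.61,.429),.09,.015)):
    print(n)
    for f in('t2','s2'): seen(f,c,R,lo,.12)
im=cv2.imread('pics/t2.png');cv2.imwrite('pics/t2c.png',cv2.resize(im[100:270,90:440],None,fx=2.2,fy=2.2,interpolation=cv2.INTER_CUBIC))
E
```

```text
time: 28.9
tool_pos: [0.6044, -0.2369, 0.0132]
ee_rot: [3.14, -0.003, 0.115]
wrist_force: [0.4, -0.5, 0.5]
width: 0.0297
time: 29.4
tool_pos: [0.6035, -0.2365, 0.0084]
ee_rot: [3.141, -0.001, 0.115]
wrist_force: [-0.2, -0.8, -0.3]
width: 0.0423
time: 29.9
tool_pos: [0.6022, -0.2358, 0.0982]
ee_rot: [-3.14, 0.003, 0.115]
wrist_force: [0.3, -0.1, 0.7]
width: 0.0514
time: 30.4
tool_pos: [0.4901, -0.3104, 0.1598]
ee_rot: [3.14, -0.002, 0.117]
wrist_force: [-0.1, -1.0, 0.5]
width: 0.0879
time: 30.9
tool_pos: [0.3783, -0.3838, 0.1593]
ee_rot: [3.14, -0.002, 0.113]
wrist_force: [0.4, 0.4, 0.4]
width: 0.0941
tan
t2 (0.607, 0.19) 196 z [0.0338 0.0404 0.0453] [604.5 188.4] [56.8 56.5] 84.6
s2 (0.607, 0.19) 218 z [0.0319 0.0396 0.043 ] [602.3 189.1] [59.9 60.2] 18.9
green
t2 (0.607, 0.266) 198 z [0.0336 0.0402 0.0448] [605.5 266.8] [58.8 57. ] 22.6
s2 (0.607, 0.266) 251 z [0.031  0.0397 0.0429] [603.1 268.5] [57.7 59.5] 33.8
white
t2 (0.6145, 0.049) 374 z [0.0375 0.0432 0.0478] [612.4  49.6] [50.1 73.1] 84.6
s2 (0.6145, 0.049) 272 z [0.0357 0.0425 0.0452] [611.2  48.9] [54.3 75.4] 82.5
purple
t2 (0.6065, -0.0245) 367 z [0.0377 0.0431 0.0475] [604.9 -23.6] [47.2 73.9] 84.8
s2 (0.6065, -0.0245) 258 z [0.0348 0.0426 0.0455] [604.2 -23.4] [55.6 78.6] 81.0
cutter
t2 (0.604, -0.2355) 264 z [0.0177 0.021  0.0262] [ 601.3 -234.6] [ 30.9 104.1] 6.1
s2 (0.604, -0.2355) 135 z [0.0177 0.0206 0.0235] [ 600.  -235.6] [ 33.3 112.5] 6.9
glue
t2 (0.589, -0.441) 168 z [0.0536 0.0614 0.067 ] [ 588.6 -440.4] [42.7 45.5] 24.4
s2 (0.589, -0.441) 77 z [0.052  0.061  0.0651] [ 587.  -441.7] [46.4 43.4] 69.1
disp
t2 (0.61, 0.429) 721 z [0.017  0.0481 0.0802] [611.9 428.9] [ 52.  129.7] 86.5
s2 (0.61, 0.429) 1131 z [0.0173 0.0459 0.0787] [609.5 429.4] [ 51.9 128.6] 87.0
```

View pics/t2c.png

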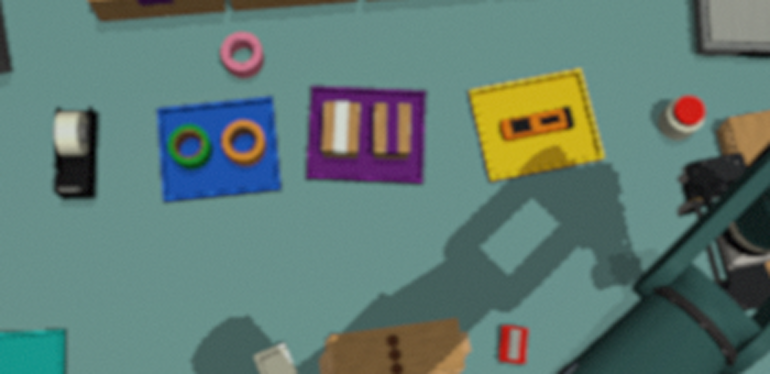

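The final view shows both rolls in the blue tray, both cartons in the purple tray and the cutter, slide up, in the yellow tray. The bystanders haven't moved and the gripper is clear. I'll hand the job in.

```bash
python3 -m jog '[[[0,0,0],[0,0,0],-1],[[0,0,0],[0,0,0],-1]]'; python3 -c "
from bench import close_job;print(close_job())"
```

```text
time: 31.2
tool_pos: [0.3797, -0.3824, 0.158]
ee_rot: [-3.142, -0.0, 0.118]
wrist_force: [0.7, -0.5, -0.9]
width: 0.0939
the job is handed in; nothing more can be done
None
```

The job is handed in at about 31 s. Both tape rolls are in the blue tray, both cartons in the purple tray and the cutter in the yellow tray.

- **Order:** I placed the tan roll, green roll, white carton, purple carton and cutter, in that order.
- **Final check:** The top and side cameras show everything lying flat, the right way up and side by side. The tops stand at the expected heights: rolls about 42 mm, cartons about 44 mm and cutter about 22 mm, each including the 4 mm tray floor.
- **Bystanders:** The glue pot and dispenser measured within about 3 mm of where they started, which is as close as the cameras agree. The pink ring and turquoise tray were not touched. The gripper was empty and clear at hand-in.
- **Disagreements:** The cameras differed by about 2–5 mm in position, at most about 5 mm along x. I first misread the cutter's angle by 90°. The wrist picture showed it before I grasped, and I turned the gripper to suit.
- **Forces:** Wrist force readings, taken at the end of each move, stayed at about 6 N or below.

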